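# Advance a watch winder by one click and start it

### The arm

A 7-joint arm with a two-finger parallel gripper is mounted at the origin on the work surface. World frame = base frame: x ahead of the robot, y to its left, z up, the work surface at z = 0. Lengths are in m, angles in rad, forces in N, time in s.
With the tool pointing down it reaches from about 0.4 to 0.875 m from the base axis. Payload 19.3 kg.
Tool frame: the origin (TCP) lies midway between the tips of the shut fingers; the grasp point (between the pads) lies 19 mm behind it (tcp_to_grasp is the z of the grasp point in the tool frame, in m); z points along the fingers, y is the line along which they close (so a half turn about z gives the same grasp; the last joint's range is limited). The gripper opens to 85 mm and grips with 20 to 120 N. Pads are 22 mm wide; open, the fingers measure 114 mm over their backs; the gripper's body (76 mm by 85 mm) begins 54 mm behind the grasp point. The pads swing forward as they close: fully open they stand 13 mm farther back than shut.
Start: joints at [1.268, 0.521, -0.036, 1.599, 0.021, 1.021, -0.113], TCP at [0.144, -0.608, 0.231] pointing down, gripper open.
Joint ranges: [-2.91, 2.91], [-0.3, 2.13], [-1.5, 1.42], [0.17, 2.43], [-1.26, 4.41], [0.16, 1.93], [-2.52, 2.52]. Speed limits (rad/s): [1.89, 1.89, 2.39, 2.39, 3.01, 3.01, 3.01].

### API

Orientations are given as [roll, pitch, yaw] about the fixed x, y, z axes, in that order (R = Rz(yaw) Ry(pitch) Rx(roll)).
In Python, from workcell import * gives the robot as it stands.
- The arm moves only by the tool send_rows, never from a script. Its argument "increments" is a list of rows, each a list of 3 entries, a list of its own where there are three numbers: the shift along the tool's x, y, z in mm, then the turn, a rotation vector about the tool's x, y, z in degrees, then the gripper's target within -1 to 1 (fully open at 1, half-way at 0, shut at -1). In form: [[[x, y, z], [wx, wy, wz], grip], ...]. A call has 1 to 10 rows; each row is the pose to reach, as a shift and turn from the pose commanded when the call began, along the tool's axes at that moment; what a row does not reach only later rows make up. A row lasts 1/10 s, in which the tool goes at most 50 mm and 8.59 degrees, less where a joint would pass 70% of its speed; a pose out of reach is approached as far as the arm can. A call with a gripper value outside its range is refused whole. The fingers move at their own pace and stop on an object; "newtons" is the grip in N (left out, the last holds). Time passes only in rows, so rows that repeat a pose let the fingers close. It gives the time, the measured TCP pose, the force, the opening and the grip force at its end, in the units of the state.
- observe(): the state, without advancing time (a new reading comes with each control period).
- grab_frame(name): name is "side" or "top" or "wrist"; returns the picture (420x560x3 uint8, blue, green, red); there is no depth.
- camera_params(name): a dict with "fovy" (degrees; the focal length in pixels is half the picture's height over the tangent of half this angle, whatever the lens; pixels are square), "cx", "cy" (the principal point, pixels), "extrinsics" (4x4, takes a point from world to camera coordinates). Camera axes: x right, y down, z forward; pixel columns grow to the right and rows downward; lengths in m; the calibration is good to about 2 mm. A picture is of the moment at which its call begins: read the wrist's pose just before it. camera_params takes no time and is no camera call; for the wrist camera it gives the pose at the moment of the call.
- job_done(): hands the job in; it is judged then, once.
The state is a dict: "clock": time; "qpos": joint angles; "qd": joint speeds; "joint_efforts": joint torques, N m; "position": TCP position; "tool_rot": TCP orientation; "force": force on the tool from outside, world axes, zero at the start; "moment": the same for the moment, N m; "grip_width": finger opening in m; "finger_force": force on a finger pad.
Only numpy, scipy, OpenCV 4.12 (cv2) and the standard library are available. Lean on these libraries where they do the work, as an engineer would, in place of code of your own. Each camera call takes 0.05 s, during which the arm holds its last target. There are 200 camera calls.

### The job

Set the watch winder going on its middle programme: with a fingertip on the big knurled dial, turn it clockwise by one click, until it rests by itself in the middle one of its three stops and never on past it. Then press the round start button beside the dial all the way down and let go. Pick nothing up, and leave the other things on the island where they stand.

Things in the scene. Friction and masses are not known exactly. Their poses are not given: they have to be found in the camera images.
- winder: watch winder, fixed to the island: a dark wooden case 170 mm (x) by 340 mm (y) and 50 mm high. Origin at the centre of its underside, on the island top; z up; the front faces its -x. In its own frame: dial axis at (0, -110) mm, start button at (-30, -12) mm, and at (0, 95) mm a black drum 128 mm across with a watch on a cushion, reaching 114 mm above the island
- dial (a joint): dial angle, rad, grows clockwise seen from above. Click stops: 0 (start, within 0.05), 0.6 (middle, the target), 1.2; end stops -0.1 and 1.3. Let go, a spring takes it to the nearest stop (within 0.05); the bumps between peak at 0.3 and 0.9. Turning over a bump takes at most 0.09 N m (2.7 N along the face at 33 mm from the axis)
- dial_top (a point): centre of the dial's flat top face, 76 mm above the island; turns with the dial (at joint 0 its axes are the winder's). The dial is a dark steel disc, axis upright, 96 mm across, 24 mm high, rim finely knurled, too wide to grasp; the face does not give when pressed
- start (a joint): travel of the start button, m: 0 up, 0.006 fully down; it springs back and takes about 4 N to press fully
- start_top (a point): centre of the top of the start button, a round steel push button 26 mm across in a black collar, pressed straight down
- perfume: bystander: amber perfume jar with brass cap, 42 mm across, 85 mm high, loose; origin at the centre of its underside
- ring_box: bystander: blue ring box, 50 by 50 by 43 mm, loose; origin at the centre of its underside
- dish: bystander: white ceramic trinket dish, 84 mm across, 28 mm high, loose; origin at the centre of its underside
- brush: bystander: clothes brush, 130 by 32 by 30 mm, long side along its x, loose; origin at the centre of its underside
- dial_mark (a point): middle of the white pointer line, 33 mm from the axis on the dial's top face (the line is inlaid, not felt). At joint 0 it points 0.6 rad to the left (to the winder's +y) of the winder's +x, at 0.6 straight to the winder's +x, at 1.2 as far to the right; three light marks on the case show the stops

How it is judged:
On the way, in this order (a step that is already met when the one before it is completed fails the run):
1. the fingers, touching the dial, turn it clockwise off its first stop (contact force between the fingers and dial above 0.3 N and value of joint dial above 0.15 rad).
2. the dial rests by itself, untouched, in its middle stop (value of joint dial between 0.48 and 0.72 rad and contact force between the fingers and dial below 0.1 N), for 0.2 s.
3. then the start button is pressed down, the dial still in its middle stop (value of joint start above 0.0045 m and value of joint dial between 0.48 and 0.72 rad), for 0.05 s.
At the end, for the whole second after the job is handed in: The dial rests in its middle stop (0.6 rad within 0.12), the start button is up again, and the perfume jar, ring box, dish and brush are within 30 mm of where they stood (value of joint dial between 0.48 and 0.72 rad and velocity of joint dial between -0.05 and 0.05 rad/s and value of joint start below 0.0015 m and distance of each of perfume, ring_box, dish, brush from where it was at the start of the episode below 0.03 m); the robot touches nothing.
It fails at once if the dial is turned on past the middle stop towards the third (beyond 0.9 rad) (value of joint dial above 0.9 rad).
It fails at once if a bystander (perfume jar, ring box, dish or brush) is lifted more than 15 mm or shifted more than 30 mm (distance of any of perfume, ring_box, dish, brush from where it was at the start of the episode above 0.03 m or height (world z) of any of perfume, ring_box, dish, brush above 0.015 m).
It also fails if it takes over 38 s, if anything falls off the work surface, if the arm or the gripper's body presses on something with over 40 N, if the wrist force passes 120 N, or if a joint passes its speed limit or range.

## Working session

There is one attempt and no reset: what is moved stays moved. The work goes in short steps, Python scripts to look and compute and a tool call to move; the robot and the scene stay as the last step left them, time stands still between calls to the robot, and variables do not carry over. Pictures are saved under pics/ and viewed, at most 10 in all, crops included, and the job is handed in when it is done.

Besides the shell and the picture viewer there is one more tool, called after "Emit:" by a JSON object that holds its "method" and its "body", one argument or row to a line. send_rows: Moves the arm, as the interface text tells. Its arguments: {"type":"object","properties":{"increments":{"type":"array"},"newtons":{"type":"number"}},"required":["increments"]}

```bash
ls; mkdir -p pics; python3 - <<'E'
from workcell import *
import cv2
o=observe();print(o)
for n in("top","side"):
    p=camera_params(n);print(n,p);cv2.imwrite(f"pics/{n}0.png",grab_frame(n))
E
```

```text
pics
{'clock': 0.0, 'qpos': array([ 1.26780431,  0.52200067, -0.03630646,  1.59997567,  0.02120006,
        1.02111422, -0.11276812]), 'qd': array([ 2.01033777e-03,  5.21183314e-04, -5.89664026e-04,  1.21851281e-05,
        3.34863043e-04, -1.65418515e-03, -6.86950325e-04]), 'joint_efforts': array([-7.05337370e-04, -9.27112269e+01,  1.97973333e+00, -3.69933987e+01,
        1.79147412e-02,  8.19003879e-03,  1.21277512e-05]), 'position': array([ 0.14406205, -0.60783517,  0.23074586]), 'tool_rot': array([-3.14048331e+00,  8.98204968e-05,  2.32795256e-01]), 'force': array([-0.06827297, -0.19654587, -0.19915435]), 'moment': array([-0.00586573,  0.01178387, -0.00237329]), 'finger_force': 0.0, 'grip_width': 0.08547217740629087}
top {'fovy': 50.181364468918375, 'cx': 278.37152424947186, 'cy': 214.4994076530517, 'extrinsics': array([[-0.08371188, -0.99647632,  0.00522136,  0.07065052],
       [-0.9732157 ,  0.08062972, -0.21529061,  0.61197972],
       [ 0.214111  , -0.0231039 , -0.97653607,  0.7295348 ],
       [ 0.        ,  0.        ,  0.        ,  1.        ]])}
side {'fovy': 49.34933789896435, 'cx': 275.8871210283065, 'cy': 211.23882429046833, 'extrinsics': array([[-0.97353441, -0.22838604, -0.00840102,  0.5898041 ],
       [-0.16851874,  0.74219979, -0.64864544,  0.12779394],
       [ 0.1543768 , -0.63006293, -0.76104436,  0.7417288 ],
       [ 0.        ,  0.        ,  0.        ,  1.        ]])}
```

View pics/top0.png

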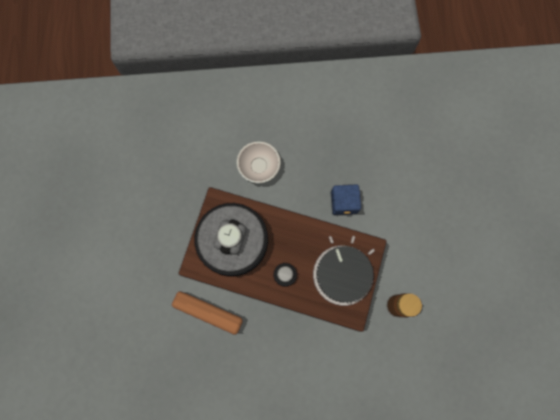

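View pics/side0.png

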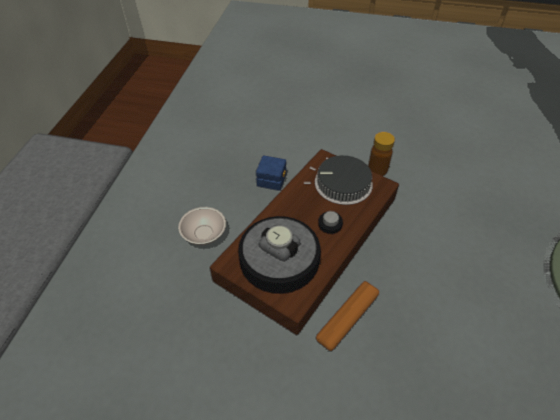

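The top view shows the dial at about (343,275), its pointer at (339,256), the button at (286,274) and the drum at (231,240). The side view has the dial at (345,173) and the button at (331,218). I'll measure these by fitting masks and ellipses.

```bash
cat > h.py <<'E'
import numpy as np, cv2
def K(p,h=420):
    f=h/2/np.tan(np.radians(p["fovy"]/2)); return f
def ray(p,u,v):
    E=p["extrinsics"];R=E[:3,:3];f=K(p)
    d=R.T@np.array([(u-p["cx"])/f,(v-p["cy"])/f,1.]); return -R.T@E[:3,3],d
def plane(p,u,v,z):
    c,d=ray(p,u,v); return c+d*(z-c[2])/d[2]
def tri(p1,a,p2,b):
    c1,d1=ray(p1,*a);c2,d2=ray(p2,*b)
    s=np.linalg.lstsq(np.c_[d1,-d2],c2-c1,rcond=None)[0]
    x,y=c1+d1*s[0],c2+d2*s[1]; return (x+y)/2,np.linalg.norm(x-y)
def proj(p,X):
    c=p["extrinsics"]@np.r_[X,1]; f=K(p); return np.array([f*c[0]/c[2]+p["cx"],f*c[1]/c[2]+p["cy"]])
E
python3 - <<'E'
from workcell import *
from h import *
t,s=camera_params("top"),camera_params("side")
T=[("dial",(343,275),(345,173)),("button",(286,274),(331,218)),("watch",(230,236),(279,237)),("mark",(339,256),(326,173)),("perf",(410,305),(384,139))]
for n,a,b in T: print(n,*tri(t,a,s,b),'top@.076',plane(t,*a,.076))
for n,c in [("c1",(210,190)),("c2",(386,239)),("c3",(364,328)),("c4",(181,279))]: print(n,plane(t,*c,.05))
for n,c in [("ring",(347,196)),("dish",(259,163)),("brush",(207,312))]: print(n,plane(t,*c,.03))
im=cv2.imread("pics/top0.png");c=im[170:350,160:440];cv2.imwrite("pics/ct.png",cv2.resize(c,None,fx=2.8,fy=2.8,interpolation=cv2.INTER_CUBIC))
E
```

```text
dial [ 0.49877235 -0.08055926  0.07969652] 0.0006783780352065949 top@.076 [ 0.49937233 -0.08115221  0.076     ]
button [0.50874522 0.01524082 0.06544362] 0.002555868539989317 top@.076 [0.50914831 0.01548557 0.076     ]
watch [0.57639535 0.10376196 0.10683591] 0.001231278617217551 top@.076 [0.58253211 0.10652313 0.076     ]
mark [ 0.531994   -0.07818821  0.07475575] 0.0007530788229241098 top@.076 [ 0.5322319  -0.07801825  0.076     ]
perf [ 0.43939486 -0.18623493  0.08084875] 0.0015665026815825161 top@.076 [ 0.44014325 -0.1877209   0.076     ]
c1 [0.67552006 0.14018454 0.05      ]
c2 [ 0.55858072 -0.1694412   0.05      ]
c3 [ 0.40818205 -0.11078777  0.05      ]
c4 [0.51795849 0.19912033 0.05      ]
ring [ 0.64852462 -0.11267623  0.03      ]
dish [0.72693907 0.0470404  0.03      ]
brush [0.45790253 0.15948665 0.03      ]
```

View pics/ct.png

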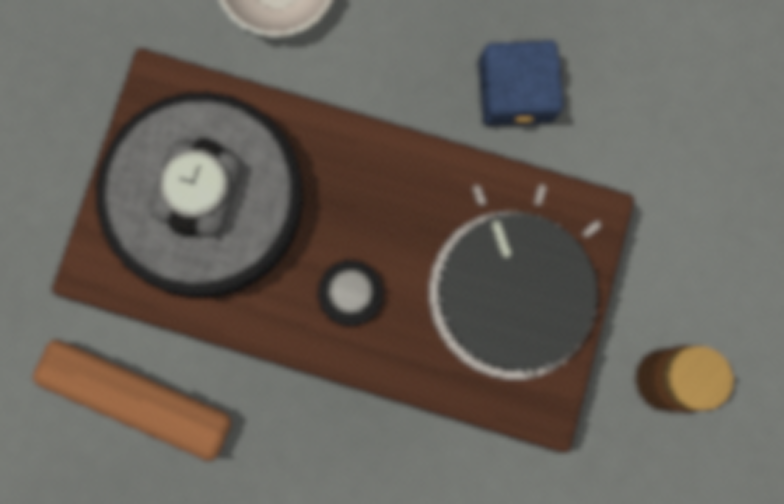

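The crop puts the dial face centre at about (345,274.5) px, which is world (0.500, -0.085). The button is at about (0.508, 0.015) with its top near z = 0.065. Winder yaw is about -20.6°. All of this agrees with the given dimensions, so I'm moving over the near side of the dial with the fingers shut.

Emit:
{"method": "send_rows", "body": {
  "increments": [
    [[434,-424,40],[0,0,13.3],-1],
    [[434,-424,40],[0,0,13.3],-1],
    [[434,-424,40],[0,0,13.3],-1],
    [[434,-424,40],[0,0,13.3],-1],
    [[434,-424,40],[0,0,13.3],-1],
    [[434,-424,40],[0,0,13.3],-1],
    [[434,-424,40],[0,0,13.3],-1],
    [[434,-424,40],[0,0,13.3],-1],
    [[434,-424,40],[0,0,13.3],-1],
    [[434,-424,40],[0,0,13.3],-1]
  ],
  "newtons": 30
}}

```text
clock: 1.1
position: [0.4116, -0.1847, 0.1983]
tool_rot: [3.141, -0.0, 0.0]
force: [1.5, -0.4, 0.2]
grip_width: 0.0
finger_force: 0.0
```

Emit:
{"method": "send_rows", "body": {
  "increments": [
    [[56,-90,0],[0,0,0],-1],
    [[56,-90,0],[0,0,0],-1],
    [[56,-90,70],[0,0,0],-1],
    [[56,-90,70],[0,0,0],-1],
    [[56,-90,70],[0,0,0],-1],
    [[56,-90,70],[0,0,0],-1],
    [[56,-90,70],[0,0,0],-1]
  ]
}}

```text
clock: 1.8
position: [0.4675, -0.097, 0.1297]
tool_rot: [3.141, -0.002, -0.0]
force: [1.0, -0.0, 1.6]
grip_width: 0.0001
finger_force: 0.0
```

```bash
python3 - <<'E'
from workcell import *
from h import *
o=observe();print(o["position"],o["tool_rot"],o["force"])
p=camera_params("wrist");w=grab_frame("wrist");s=grab_frame("side")
sp=camera_params("side");print("tcp in side",proj(sp,o["position"]),"wrist",proj(p,o["position"]),p)
for n,X in [("dial",[.5,-.085,.076]),("btn",[.508,.015,.063])]: print(n,proj(p,X),proj(sp,X))
cv2.imwrite("pics/ws1.png",np.hstack([w[:,:],s[90:300,230:440].repeat(2,0).repeat(2,1)])[:, :800] if 0 else cv2.resize(np.hstack([w,cv2.resize(s[100:275,220:453],(560,420))]),(800,300)))
cv2.imwrite("pics/w1.png",w)
E
```

```text
[ 0.46749586 -0.09703641  0.12966789] [ 3.14127276e+00 -1.68938400e-03 -1.78507631e-04] [ 1.0042625  -0.03131624  1.58122709]
tcp in side [367.5919933  148.17027958] wrist [284.22760021 263.19123521] {'fovy': 68.04070132175256, 'cx': 283.6332089223772, 'cy': 203.60470507177797, 'extrinsics': array([[ 8.42131131e-04, -9.99999494e-01, -5.50803894e-04,
        -9.70563052e-02],
       [-9.53642131e-01, -9.68851932e-04,  3.00941436e-01,
         4.37015276e-01],
       [-3.00941818e-01,  2.71837646e-04, -9.53642464e-01,
         4.22609262e-01],
       [ 0.00000000e+00,  0.00000000e+00,  0.00000000e+00,
         1.00000000e+00]])}
dial [265.43654941 177.34416893] [344.23753973 172.60618407]
btn [117.94060534 161.32929994] [330.59763223 218.70272606]
```

View pics/ws1.png

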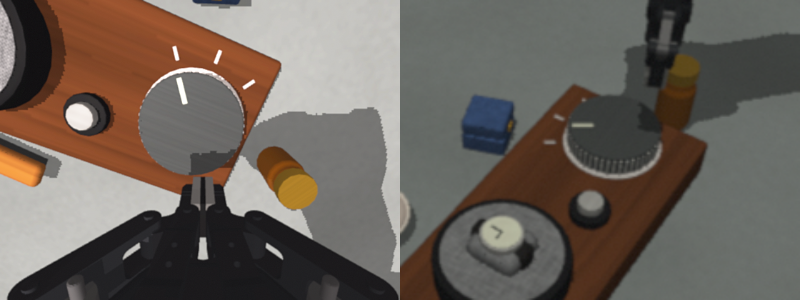

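The wrist view shows the dial centre at about (267,171) px, which refines it to about (0.503, -0.086), and the button stands above its collar at about (110,162). The fingertips are slim and slightly short of the dial face. Lowering to touch.

Emit:
{"method": "send_rows", "body": {
  "increments": [
    [[4,-1,30],[0,0,0],-1],
    [[4,-1,46],[0,0,0],-1],
    [[4,-1,50],[0,0,0],-1],
    [[4,-1,52],[0,0,0],-1],
    [[4,-1,53],[0,0,0],-1],
    [[4,-1,54],[0,0,0],-1],
    [[4,-1,54],[0,0,0],-1]
  ]
}}

```text
clock: 2.6
position: [0.4715, -0.0959, 0.0759]
tool_rot: [3.141, -0.002, 0.0]
force: [-4.4, -0.0, 18.8]
grip_width: 0.0001
finger_force: 9.3
```

Emit:
{"method": "send_rows", "body": {
  "increments": [
    [[-0.8,-3.2,0.2],[0,0,5.7],-1],
    [[-1.3,-6.5,0.2],[0,0,11.5],-1],
    [[-1.5,-9.8,0.2],[0,0,17.2],-1],
    [[-1.4,-13,0.2],[0,0,22.9],-1],
    [[-1.4,-13,0.2],[0,0,22.9],-1]
  ]
}}

```text
clock: 3.1
position: [0.4704, -0.0823, 0.0758]
tool_rot: [-3.141, -0.002, -0.403]
force: [-3.9, 0.7, 21.8]
grip_width: 0.0001
finger_force: 10.9
```

```bash
cat > m.py <<'E'
from workcell import *
from h import *
import sys
o=observe();print(o["position"],o["tool_rot"],o["force"])
p=camera_params("wrist");w=grab_frame("wrist")
cv2.imwrite(f"pics/{sys.argv[1]}.png",w)
# white elongated blobs -> world at z=.076 (pointer) / .05 (case marks)
g=cv2.cvtColor(w,cv2.COLOR_BGR2HSV); m=((g[...,2]>170)&(g[...,1]<60)).astype(np.uint8)
n,l,st,c=cv2.connectedComponentsWithStats(m)
for i in range(1,n):
    if 25<st[i,4]<2500:
        P=plane(p,*c[i],.076);d=P-[.503,-.086,.076]
        print(st[i],c[i].round(1),P.round(4),"r",np.hypot(*d[:2]).round(4),"joint",round(.6-(np.arctan2(d[1],d[0])+np.radians(20.6)),3))
E
python3 m.py w2
```

```text
[ 0.47043596 -0.08228879  0.07584183] [-3.14080722e+00 -2.30930773e-03 -4.02779631e-01] [-3.88397306  0.68995672 21.76812369]
[262  55   8  28 194] [265.2  68.7] [ 0.5573 -0.1108  0.076 ] r 0.0597 joint 0.668
[331  80  18  24 178] [339.4  91.3] [ 0.5367 -0.1364  0.076 ] r 0.0607 joint 1.222
[183  83  21  24 180] [193.   94.8] [ 0.56  -0.078  0.076] r 0.0576 joint 0.101
[ 185   98  173   63 1291] [275.9 114.8] [ 0.5385 -0.1075  0.076 ] r 0.0415 joint 0.785
[244 117  20  51 556] [253.9 141.9] [ 0.5316 -0.0937  0.076 ] r 0.0297 joint 0.504
[  62  244   48   42 1518] [ 85.5 264.5] [0.5091 0.011  0.076 ] r 0.0972 joint -1.267
[109 322  44  21 449] [127.2 328.9] [0.4669 0.0123 0.076 ] r 0.1047 joint -1.683
[277 333  14  30 314] [283.5 348.8] [ 0.4212 -0.0613  0.076 ] r 0.0855 joint -2.608
[172 340  24  23 172] [184.1 350.8] [ 0.4417 -0.0093  0.076 ] r 0.0982 joint -2.005
[372 341  24  22 168] [383.3 350.8] [ 0.3981 -0.1123  0.076 ] r 0.1081 joint 3.137
[   0  376   51   44 1074] [ 15.1 391.7] [0.4543 0.097  0.076 ] r 0.1893 joint -1.59
```

The pointer blob reads about 0.42 rad relative to the case marks, so the dial is past the bump. I'll go a little further, then lift off.

Emit:
{"method": "send_rows", "body": {
  "increments": [
    [[-0.8,-3.2,0],[0,0,5.7],-1],
    [[-0.8,-3.2,0],[0,0,5.7],-1],
    [[-0.8,-3.2,-10],[0,0,5.7],-1],
    [[-0.8,-3.2,-50],[0,0,5.7],-1],
    [[-0.8,-3.2,-50],[0,0,5.7],-1],
    [[-0.8,-3.2,-50],[0,0,5.7],-1],
    [[-0.8,-3.2,-50],[0,0,5.7],-1]
  ]
}}

```text
clock: 3.85
position: [0.4699, -0.0793, 0.1242]
tool_rot: [-3.142, 0.0, -0.498]
force: [-0.8, -0.0, 0.1]
grip_width: 0.0001
finger_force: 0.0
```

```bash
python3 m.py w3
```

```text
[ 0.46986128 -0.07928683  0.12421053] [-3.14151763e+00  3.99385731e-05 -4.98483246e-01] [-0.78171979 -0.00943769  0.05885626]
[256  66   8  21 116] [259.2  75.9] [ 0.5575 -0.1112  0.076 ] r 0.0601 joint 0.673
[312  78  14  20 111] [318.3  87.2] [ 0.5362 -0.1379  0.076 ] r 0.0616 joint 1.242
[198  93  17  18 112] [205.6 101.5] [ 0.5605 -0.077   0.076 ] r 0.0582 joint 0.085
[208  98 134  51 801] [274.9 112. ] [ 0.5361 -0.1095  0.076 ] r 0.0406 joint 0.857
[257 111  14  40 334] [263.6 130.6] [ 0.5301 -0.0984  0.076 ] r 0.0297 joint 0.669
[118 224  36  33 923] [135.2 240.5] [0.5087 0.0121 0.076 ] r 0.0982 joint -1.272
[  87  282  164   39 1846] [183.2 296.1] [0.4578 0.0081 0.076 ] r 0.1044 joint -1.778
[  0 305  25  13 196] [ 10.5 310.2] [0.5073 0.124  0.076 ] r 0.21 joint -1.31
[277 333  14  30 311] [283.6 348.8] [ 0.3836 -0.0324  0.076 ] r 0.1309 joint -2.479
[172 340  24  23 152] [184.2 350.5] [0.4179 0.0342 0.076 ] r 0.1473 joint -1.946
[373 341  23  22 148] [383.2 350.8] [ 0.3462 -0.0975  0.076 ] r 0.1572 joint 3.309
```

View pics/w3.png

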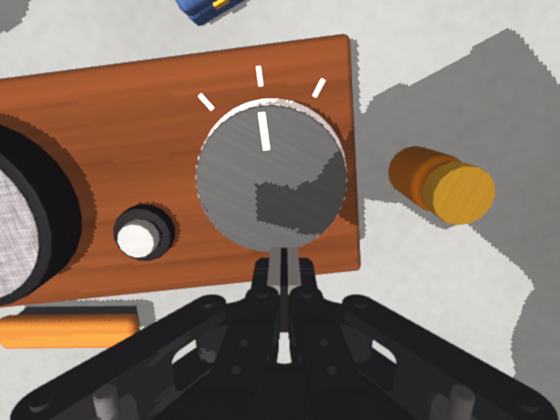

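The dial rests on the middle mark: the pointer at (264,131) px lines up with the mark at (259,76). The button top is at (135,240) px, about (0.509, 0.0145). I'm moving over it and turning the tool so the fingers' linkage stays clear of the drum.

Emit:
{"method": "send_rows", "body": {
  "increments": [
    [[-10.5,-101,-10],[0,0,-58.6],-1],
    [[-10.5,-101,-10],[0,0,-58.6],-1],
    [[-10.5,-101,-10],[0,0,-58.6],-1],
    [[-10.5,-101,-10],[0,0,-58.6],-1],
    [[-10.5,-101,-10],[0,0,-58.6],-1],
    [[-10.5,-101,-10],[0,0,-58.6],-1],
    [[-10.5,-101,-10],[0,0,-58.6],-1],
    [[-10.5,-101,10],[0,0,-58.6],-1],
    [[-10.5,-101,30],[0,0,-58.6],-1],
    [[-10.5,-101,30],[0,0,-58.6],-1]
  ]
}}

```text
clock: 4.9
position: [0.5074, 0.0143, 0.0918]
tool_rot: [-3.139, 0.004, 0.524]
force: [-0.2, 0.1, 0.9]
grip_width: 0.0001
finger_force: 0.0
```

```bash
python3 m.py w4; python3 - <<'E'
from workcell import *
import cv2,numpy as np
s=grab_frame("side");w=cv2.imread("pics/w4.png")
cv2.imwrite("pics/ws4.png",cv2.resize(np.hstack([w,cv2.resize(s[130:270,220:407],(560,420))]),(800,300)))
E
```

```text
[0.50744482 0.01432208 0.09178725] [-3.13936333  0.00402337  0.52434805] [-0.17880072  0.09218763  0.8843164 ]
[  0   0  30  34 540] [ 9.8 11.2] [0.5471 0.1784 0.076 ] r 0.2681 joint -1.165
[142   0  36  20 388] [158.6   6.4] [0.5819 0.122  0.076 ] r 0.2224 joint -0.968
[219   8  27  36 512] [230.7  25. ] [0.5914 0.0911 0.076 ] r 0.1979 joint -0.868
[   0   45   47   54 1078] [17.3 76. ] [0.5222 0.1682 0.076 ] r 0.2549 joint -1.255
[441 215  14  18 113] [447.3 223.4] [ 0.5653 -0.0537  0.076 ] r 0.0702 joint -0.238
[261 223  41  29 717] [278.8 235.5] [0.5133 0.0215 0.076 ] r 0.108 joint -1.235
[ 331  240  144   62 1174] [397.9 258.4] [ 0.5348 -0.0433  0.076 ] r 0.0533 joint -0.69
[482 249  19  13 102] [491.1 255.1] [ 0.5627 -0.087   0.076 ] r 0.0597 joint 0.258
[451 295  35  23 212] [468.1 305.9] [ 0.5304 -0.0979  0.076 ] r 0.0298 joint 0.649
[495 301  15   4  48] [502.3 302.8] [ 0.5422 -0.1139  0.076 ] r 0.0481 joint 0.859
[277 338  14  25 246] [283.3 352.1] [ 0.4459 -0.0204  0.076 ] r 0.087 joint -2.046
[172 340  24  23 155] [184.3 350.5] [0.4157 0.0338 0.076 ] r 0.1482 joint -1.96
```

View pics/ws4.png

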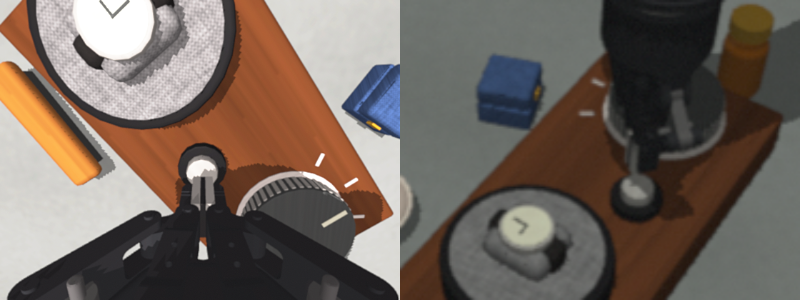

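The wrist view has the button top centred at about (282,235) px with the fingertips directly over it, and the side view agrees. Pressing straight down.

Emit:
{"method": "send_rows", "body": {
  "increments": [
    [[1,0,15],[0,0,0],-1],
    [[1,0,23],[0,0,0],-1],
    [[1,0,26],[0,0,0],-1],
    [[1,0,28],[0,0,0],-1],
    [[1,0,30],[0,0,0],-1],
    [[1,0,31],[0,0,0],-1],
    [[1,0,31],[0,0,0],-1]
  ]
}}

```text
clock: 5.7
position: [0.5103, 0.015, 0.0653]
tool_rot: [3.14, -0.001, 0.524]
force: [-13.0, -1.8, 44.5]
grip_width: -0.0001
finger_force: 22.0
```

Emit:
{"method": "send_rows", "body": {
  "increments": [
    [[0,0,-5],[0,0,0],-1],
    [[0,0,-5],[0,0,0],-1],
    [[0,0,-5],[0,0,0],-1]
  ]
}}

```text
clock: 6.0
position: [0.5103, 0.015, 0.0686]
tool_rot: [3.141, -0.001, 0.524]
force: [0.5, -0.2, 1.8]
grip_width: -0.0
finger_force: 1.3
```

Emit:
{"method": "send_rows", "body": {
  "increments": [
    [[0,0,-2],[0,0,0],-1],
    [[0,0,-2],[0,0,0],-1],
    [[0,0,-2],[0,0,0],-1]
  ]
}}

```text
clock: 6.3
position: [0.5101, 0.0149, 0.0702]
tool_rot: [3.142, -0.0, 0.524]
force: [0.9, 0.3, 1.7]
grip_width: 0.0
finger_force: 0.9
```

Emit:
{"method": "send_rows", "body": {
  "increments": [
    [[0,0,-2],[0,0,0],-1],
    [[0,0,-2],[0,0,0],-1],
    [[0,0,-2],[0,0,0],-1]
  ]
}}

```text
clock: 6.6
position: [0.5097, 0.0149, 0.0721]
tool_rot: [-3.141, 0.0, 0.524]
force: [0.4, -0.1, 0.6]
grip_width: 0.0
finger_force: 0.5
```

The force fell off gradually from about 4 N to 1 N between z = 0.065 and 0.072. That is the button's spring, so it was fully bottomed at 0.065. Now I lift clear and verify.

Emit:
{"method": "send_rows", "body": {
  "increments": [
    [[0,0,-20],[0,0,0],-1],
    [[0,0,-60],[0,0,0],-1],
    [[-20,0,-100],[0,0,0],-1],
    [[-40,0,-120],[0,0,0],-1],
    [[-40,0,-120],[0,0,0],-1],
    [[-40,0,-120],[0,0,0],-1],
    [[-40,0,-120],[0,0,0],-1]
  ]
}}

```text
clock: 7.3
position: [0.4754, -0.0048, 0.1915]
tool_rot: [-3.141, 0.001, 0.525]
force: [-0.4, 0.0, -0.2]
grip_width: -0.0004
finger_force: 0.0
```

```bash
python3 m.py w5
```

```text
[ 0.47537603 -0.00478293  0.19145147] [-3.14089616e+00  7.57477681e-04  5.24514050e-01] [-0.38265274  0.03485759 -0.2068101 ]
[ 174    0   71   31 1523] [212.9  12.3] [0.5712 0.111  0.076 ] r 0.2085 joint -0.997
[205  33  12  10  57] [209.9  37.4] [0.5554 0.1057 0.076 ] r 0.1988 joint -1.063
[268 138  29  29 667] [282.1 152.2] [0.5088 0.0169 0.076 ] r 0.1031 joint -1.274
[394 138   8  14  59] [397.8 144.6] [ 0.5616 -0.0617  0.076 ] r 0.0634 joint -0.152
[316 157 101  78 737] [352.8 177.1] [ 0.5206 -0.0452  0.076 ] r 0.0445 joint -0.923
[424 164  13  11  56] [429.8 168.8] [ 0.5589 -0.0969  0.076 ] r 0.0569 joint 0.433
[398 189  25  19 154] [409.8 197.9] [ 0.5301 -0.0979  0.076 ] r 0.0296 joint 0.653
[433 205  13   4  50] [439.  206.5] [ 0.5365 -0.1245  0.076 ] r 0.051 joint 1.095
[316 279  29  24 195] [329.8 293.4] [ 0.4154 -0.0896  0.076 ] r 0.0877 joint 3.341
[278 333  13  30 299] [283.6 348.6] [ 0.337  -0.0841  0.076 ] r 0.166 joint -2.89
[173 341  22  21 139] [184.2 350.6] [0.2839 0.0024 0.076 ] r 0.2362 joint -2.518
```

View pics/w5.png

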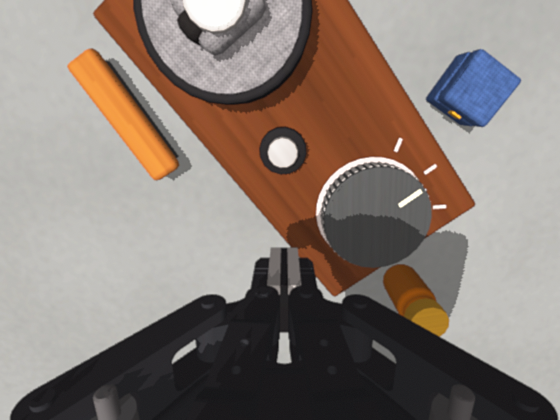

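The pointer at (410,198) px lines up with the middle mark at (430,169). The button at (282,152) is up, nothing else has moved, and the arm is clear.

```bash
python3 -c "
from workcell import *
print(job_done())"
```

```text
the job is handed in; nothing more can be done
None
```

I turned the dial one click to its middle stop, pressed the start button fully and released it, and handed the job in at about 7.4 s; the last picture showed the pointer on the middle mark and the nearby objects in place, but no verdict was returned.

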